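# Unlock the slide and run the carriage up to the gauge pillar

## Task

With the fingertips, press down the lock button in the well of the slide carriage and, keeping it held down, push the carriage along its rail to the end stop at the round gauge pillar (not the square bumper block). Then let the button spring back up so that the carriage is locked there, and leave it. Grasp and lift nothing, do not touch the enclosure clamped on the carriage, and leave the loose things around the slide where they are.

Things in the scene. Friction and masses are not known exactly. Their poses are not given: they have to be found in the camera images.
- slide_base: Fixed slide unit on the bench: aluminium base plate 116 x 286 x 6 mm with two steel rails whose tops are 24 mm above the bench. Origin: centre of its underside, on the bench; its y axis runs along the rails, its x axis away from the robot, z up. It stands turned by up to 0.4 rad.
- carriage (a joint): Carriage position along the slide's y axis, m: 0 in the middle, +0.100 at the end stop on the slide's +y end, -0.100 at the one on its -y end. It starts near the middle. With the button down it slides with about 1 N; with the button up a pin locks it in the nearest of the notches every 6 mm (0.6 mm of play), the last of them at the end stops.
- lock_button (a joint): Travel of the lock button, m: 0 up (carriage locked), 0.006 fully down. It starts to move at about 3 N and is fully down at about 5 N; the carriage is free from 3.5 mm down. It springs back when let go.
- button_top (a point): Centre of the lock button's top face, moves with it: a black ribbed pad 38 mm (slide x) x 50 mm (slide y) in the thumb well on the carriage, 54.5 mm above the bench when up, 48.5 mm when down, 32 mm towards the robot from the slide's middle line (slide x = -0.032).
- well (a point): Point on the carriage plate (118 mm slide x, 90 mm slide y, top 40.5 mm above the bench) under the button's middle; moves with the carriage only. At both ends of the button a grey upright cheek, 40 (x) x 9 (y) mm, is fixed to the carriage: 56 mm free between them along the slide, tops 65.5 mm above the bench. The well is open to the robot; a finger in it can push the carriage by a cheek.
- enclosure: Pale die-cast enclosure 39 x 65 x 30 mm clamped on the carriage, on the half away from the robot (centre at slide x = +0.034), its top about 70 mm above the bench; origin at the centre of its underside. Not to be touched.
- gauge_pillar: Fixed round steel pillar, 28 mm thick on a 48 mm foot, 84 mm tall, with a 10 mm gauge rod through it along the slide, 33 mm above the bench. It stands 176 mm from the slide's middle, at its +y or its -y end: the end to go to, where the rod's tip meets the carriage's end face. Origin: centre of its underside.
- bumper_block: Fixed square block 50 x 48 x 34 mm with a black rubber buffer across its top, 40 mm tall in all, at the other end of the slide, 176 mm from its middle. Origin: centre of its underside. The wrong end.
- relay: Loose plug-in relay 22 x 28 x 40 mm standing upright on the bench between the slide and the robot. Origin: centre of its underside. A bystander.
- tub: Loose round tub with a screw lid, 48 mm across, 27 mm tall, behind the slide. Origin: centre of its underside. A bystander.
- spool: Loose solder spool standing on its flange, 60 mm across, 38 mm tall, behind the slide. Origin: centre of its underside. A bystander.
- cutter: Loose side cutters 61 x 130 x 12 mm lying flat beyond the slide's -y end. Origin: centre of the underside. A bystander.
There are look-alikes about, which are no part of the job. What is shaped like the gauge_pillar but blue or green is not meant.

How it is judged:
By the outcome, as a careful person would: the job done as asked, in the order asked, and still so for the second after the job is handed in, with the robot touching nothing.
It also fails if it takes over 40 s, if anything falls off the work surface, if the arm or the gripper's body presses on something with over 40 N, if the wrist force passes 120 N, or if a joint passes its speed limit or range.

## Robot

A 6-joint arm with a two-finger parallel gripper is mounted at the origin on a cart in front of the work surface, level with it; the furniture and walls round the work are solid. World frame = base frame: x ahead of the robot, y to its left, z up, the work surface at z = 0. Lengths are in m, angles in rad, forces in N, time in s.
With the tool pointing down it reaches from about 0.35 to 0.875 m from the base axis. Payload 4.2 kg.
Tool frame: the origin (TCP) lies at the very end of the fingers, on their centre line; the grasp point (between the pads) lies 19 mm behind it (arm.grip_point_offset is the distance from the TCP to the grasp point, in m); z points along the fingers, y is the line along which they close (so a half turn about z gives the same grasp; the last joint's range is limited). The gripper opens to 87 mm and grips with 3 to 60 N. Pads are 19 mm wide; open, the fingers measure 117 mm over their backs; the gripper's body (75 mm by 190 mm) begins 51 mm behind the grasp point.
Start: joints at [-0.989, 0.385, 0.008, 0, -1.194, -0.259], TCP at [0.198, -0.593, 0.188] pointing down, gripper open.
Joint ranges: [-3.14, 3.14], [-1.21, 2.06], [-1.07, 1.41], [-3.16, 2.05], [-2.99, -0.16], [-3.1, 3.1]. Speed limits (rad/s): [2.79, 2.79, 3.14, 3.14, 3.14, 3.14].

## Interface

Orientations are given as a unit quaternion [x, y, z, w].
In Python, from bench import arm, viewer, finish_job gives the robot as it stands.
- The arm moves only by the tool play_rows, never from a script. Its argument "moves" is a list that holds one entry, the list of rows, each a list of 7 numbers: the shift along the tool's x, y, z normalised to -1 to 1, where 1 is 0.02 m, then the turn, a rotation vector about the tool's x, y, z normalised to -1 to 1, where 1 is 0.12 rad, then the opening, from 0 (shut) to 1 (fully open). In form: [[[tx, ty, tz, wx, wy, wz, fingers], ...]]. A call has 1 to 20 rows; each row shifts and turns the commanded pose from where the row before left it, along the tool's axes as they then stand; what a row does not reach is not made up. A row lasts 1/10 s, in which the tool goes at most 50 mm and 8.59 degrees, less where a joint would pass 70% of its speed; a pose out of reach is approached as far as the arm can. A call with a number of a shift or a turn outside -1 to 1 is refused whole. A call with a gripper value outside its range is refused whole. The fingers move at their own pace and stop on an object; "squeeze" is the grip in N (left out, the last holds). Time passes only in rows, so rows that do not move let the fingers close. It gives the time, the measured TCP pose, the force, the opening and the grip force at its end, in the units of the state.
- arm.get_state(): the state, without advancing time (a new reading comes with each control period).
- viewer.grab_frame(name): name is "scene" or "top"; returns a dict with "pixels" (420x560x3 uint8, red, green, blue), "intrinsics" (3x3 intrinsics, pixels), "k1" (the pictures are not rectified: a ray, as slopes to the right and down, at radius r is drawn at 1 + k1 r^2 times it, then the intrinsics apply), "xyz" and "attitude" of the camera in the world. Camera axes: x right, y down, z forward; pixel columns grow to the right and rows downward; lengths in m; the calibration is good to about 2 mm. A picture is of the moment at which its call begins. There is no depth.
- finish_job(): hands the job in; it is judged then, once.
The state is a dict: "t": time; "q": joint angles; "joint_vel": joint speeds; "joint_torque": joint torques, N m; "tool_pos": TCP position; "orientation": TCP orientation; "wrist_force": force on the tool from outside, world axes, zero at the start; "ft_torque": the same for the moment, N m; "finger_gap": finger opening in m; "grasp_force": force on a finger pad.
Only numpy, scipy, OpenCV 4.12 (cv2) and the standard library are available. Lean on these libraries where they do the work, as an engineer would, in place of code of your own. Each camera call takes 0.05 s, during which the arm holds its last target. There are 200 camera calls.

## Working session

There is one attempt and no reset: what is moved stays moved. The work goes in short steps, Python scripts to look and compute and a tool call to move; the robot and the scene stay as the last step left them, time stands still between calls to the robot, and variables do not carry over. Pictures are saved under pics/ and viewed, at most 10 in all, crops included, and the job is handed in when it is done.

Besides the shell and the picture viewer there is one more tool, called after ">>>" by a JSON object that holds its "fn" and its "kwargs", one argument or row to a line. play_rows: Moves the arm, as the interface text tells. Its arguments: {"type":"object","properties":{"moves":{"type":"array","items":{"type":"array","items":{"type":"array","items":{"type":"number"}}}},"squeeze":{"type":"number"}},"required":["moves"]}

```bash
mkdir -p pics; cat > h.py <<'E'
import numpy as np, cv2
from scipy.spatial.transform import Rotation as R
from bench import arm, viewer, finish_job
def grab(n,fn):
    f=viewer.grab_frame(n); cv2.imwrite('pics/'+fn,cv2.cvtColor(np.asarray(f['pixels'],np.uint8),cv2.COLOR_RGB2BGR)); 
    np.save('pics/'+n+'.npy',{k:f[k] for k in f},allow_pickle=True); return f
def load(n): return np.load('pics/'+n+'.npy',allow_pickle=True).item()
def rot(f):
    a=np.array(f['attitude'],float); return R.from_quat(a).as_matrix() if a.size==4 else a.reshape(3,3)
def ray(f,px,z):
    K=np.array(f['intrinsics']); d=cv2.undistortPoints(np.array([[px]],float),K,np.array([f['k1'],0,0,0],float))[0,0]
    v=rot(f)@np.array([d[0],d[1],1]); o=np.array(f['xyz']); return o+v*(z-o[2])/v[2]
def proj(f,p):
    K=np.array(f['intrinsics']); M=rot(f).T
    return cv2.projectPoints(np.array([p],float),cv2.Rodrigues(M)[0],-M@np.array(f['xyz']),K,np.array([f['k1'],0,0,0],float))[0][0,0]
E
python3 - <<'E'
from h import *
for n in('top','scene'):
    f=grab(n,n+'1.png'); print(n,f['xyz'],f['attitude'],f['k1'],f['intrinsics'])
print(arm.get_state())
E
```

```text
top [ 0.34236008 -0.05855509  1.2009663 ] [ 0.70633403 -0.70122031  0.07732727 -0.05833355] -0.091739098848355 [[405.93833051   0.         286.79741954]
 [  0.         405.93833051 205.78949043]
 [  0.           0.           1.        ]]
scene [-0.50419052  0.62040586  0.66977698] [-0.39148751  0.75262545 -0.46224165  0.25811843] -0.12614083165300832 [[535.85048406   0.         279.77284648]
 [  0.         535.85048406 207.27062149]
 [  0.           0.           1.        ]]
{'t': 0.1, 'q': array([-9.89387453e-01,  3.85474102e-01,  6.77754645e-03, -4.38800794e-04,
       -1.19399058e+00, -2.58598502e-01]), 'joint_vel': array([-0.00119061, -0.00364672,  0.00177476,  0.00137899, -0.00092093,
       -0.00131343]), 'joint_torque': array([-3.72454288e-04, -3.91690671e+01,  1.87934983e+01,  4.23187494e+00,
        1.34859627e-02, -6.65519769e-05]), 'tool_pos': array([ 0.19809582, -0.5921453 ,  0.18657773]), 'orientation': array([-1.60625341e-01,  9.87014977e-01,  9.46394878e-04, -1.99294941e-04]), 'wrist_force': array([ 0.82371764, -0.20236281, -0.29012425]), 'ft_torque': array([-0.0013822 ,  0.05367189, -0.02640316]), 'grasp_force': 0.0, 'finger_gap': 0.08693503315382936}
```

View pics/top1.png

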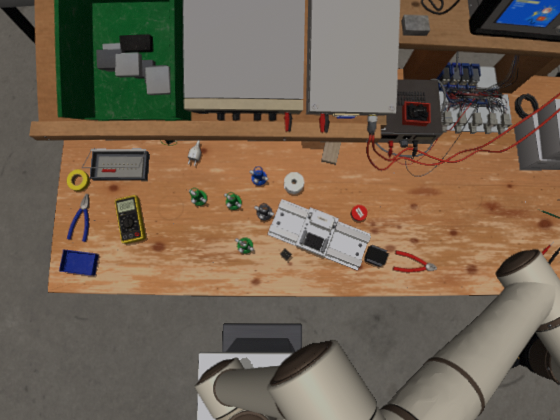

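View pics/scene1.png

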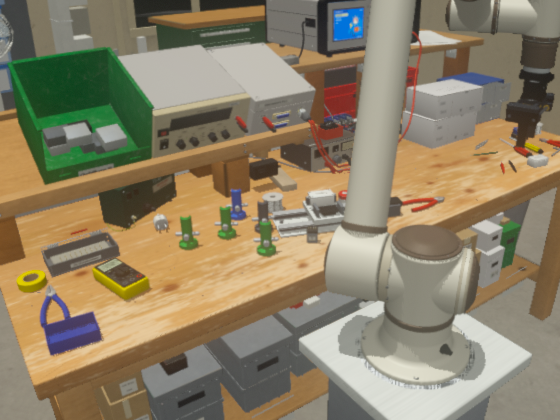

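The top view shows the slide centred near (318,235). Candidates for the pillar are grey/steel at (264,211) on the slide's left (+y) end, blue at (258,176), and green at (198,197), (233,201) and (246,244). The black-topped block at (377,256) is the bumper. I choose the grey one and check it in a crop.

```bash
python3 - <<'E'
import cv2
im=cv2.imread('pics/top1.png')[165:285,235:395]
cv2.imwrite('pics/c1.png',cv2.resize(im,None,fx=5,fy=5,interpolation=cv2.INTER_CUBIC))
E
```

```text
(no output)
```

View pics/c1.png

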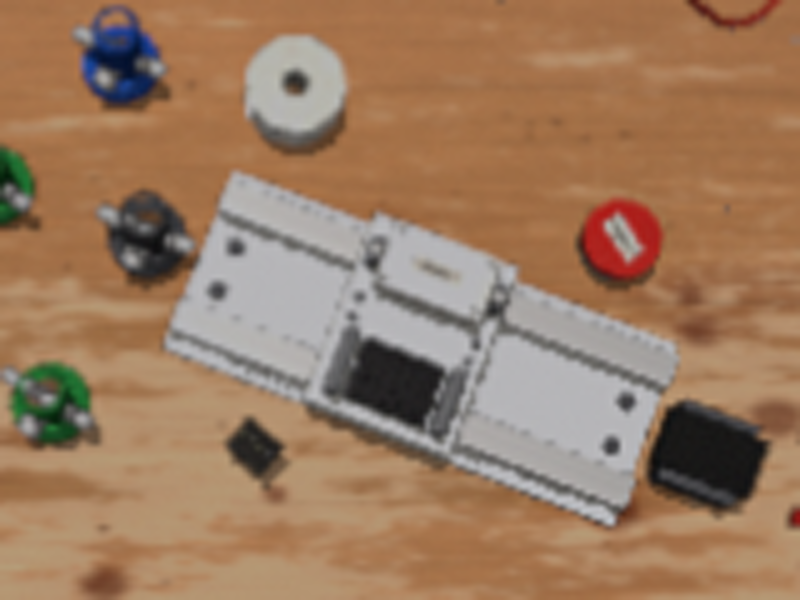

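Crop: the steel-grey pillar at (145,235) has its rod along the slide axis and points at the slide's left (+y) end. The black bumper at (707,455) is at the other end. The button is at (397,380) between grey cheeks, and the relay is at (255,448).

```bash
python3 - <<'E'
from h import *
f=load('top'); im=np.asarray(f['pixels'],np.uint8)
c=lambda x,y:(235+(x+.5)/5-.5,165+(y+.5)/5-.5)
m=np.zeros(im.shape[:2],np.uint8); m[228:254,300:328]=(im[228:254,300:328].max(2)<60)*255
n,l,s,ce=cv2.connectedComponentsWithStats(m); i=1+s[1:,4].argmax(); print('pad px',ce[i],s[i])
b=ray(f,ce[i],.0545); print('button',b)
A=ray(f,c(165,345),.006);B=ray(f,c(615,525),.006);C=ray(f,c(235,170),.006);D=ray(f,c(678,345),.006)
print('corners',A,B,C,D,np.linalg.norm(A-B),np.linalg.norm(C-D))
u=((A-B)+(C-D));u[2]=0;u/=np.linalg.norm(u);print('u',u,'yaw',np.arctan2(-u[0],u[1]))
o=(A+B+C+D)/4; x=np.array([u[1],-u[0],0]); print('o',o,'btn slide',(b-o)@x,(b-o)@u)
P=ray(f,c(145,255),0.006);Q=ray(f,c(707,450),.04);print('pillar',P,(P-o)@u,(P-o)@x,'bump',Q,(Q-o)@u,(Q-o)@x)
s=arm.get_state(); M=R.from_quat(s['orientation']).as_matrix(); print(M); d=b-s['tool_pos']; print('d',d,'tool',M.T@d)
print('angle of tool y vs u', np.arctan2(M[1,1],M[0,1])-np.arctan2(u[1],u[0]))
E
```

```text
pad px [313.36453202 241.26600985] [304 233  19  17 203]
button [ 0.46374987 -0.16488656  0.0545    ]
corners [ 0.49063496 -0.0338397   0.006     ] [ 0.38601079 -0.29934578  0.006     ] [ 0.59690641 -0.07451974  0.006     ] [ 0.49278537 -0.34014493  0.006     ] 0.2853764123485725 0.28530322744645237
u [0.36578368 0.9306999  0.        ] yaw -0.37447469452567933
o [ 0.49158438 -0.18696254  0.006     ] btn slide -0.033980615997903536 0.010364702011863111
pillar [ 0.54452593 -0.02120125  0.006     ] 0.17363917114338168 -0.011360084236460588 bump [ 0.42766808 -0.34717444  0.04      ] -0.17248873900244294 -0.0008840032450191115
[[-9.48398920e-01 -3.17078857e-01 -6.97444183e-04]
 [-3.17079612e-01  9.48397208e-01  1.80418820e-03]
 [ 8.93841832e-05  1.93223547e-03 -9.99998129e-01]]
d [ 0.26565405  0.42725874 -0.13207773] tool [-0.38743285  0.32072251  0.13266306]
angle of tool y vs u 0.697123136529233
```

>>> {"fn": "play_rows", "kwargs": {
  "moves": [
    [[-0.97,0.8,0,0,0,0,0],[-0.97,0.8,0,0,0,0,0],[-0.97,0.8,0,0,0,0,0],[-0.97,0.8,0,0,0,0,0],[-0.97,0.8,0,0,0,0,0],[-0.97,0.8,0,0,0,0,0],[-0.97,0.8,0,0,0,0,0],[-0.97,0.8,0,0,0,0,0],[-0.97,0.8,0,0,0,0,0],[-0.97,0.8,0,0,0,0,0],[-0.97,0.8,0,0,0,0,0],[-0.97,0.8,0,0,0,0,0],[-0.97,0.8,0,0,0,0,0],[-0.97,0.8,0,0,0,0,0],[-0.97,0.8,0,0,0,0,0],[-0.97,0.8,0,0,0,0,0],[-0.97,0.8,0,0,0,0,0],[-0.97,0.8,0,0,0,0,0],[-0.97,0.8,0,0,0,0,0],[-0.97,0.8,0,0,0,0,0]]
  ],
  "squeeze": 5
}}

```text
t: 2.1
tool_pos: [0.4648, -0.1651, 0.1872]
orientation: [-0.161, 0.987, 0.0, -0.0]
wrist_force: [-0.1, 1.1, 0.1]
finger_gap: 0.0001
grasp_force: 0.0
```

>>> {"fn": "play_rows", "kwargs": {
  "moves": [
    [[0,0,0,0,0,0.97,0],[0,0,0,0,0,0.97,0],[0,0,0,0,0,0.97,0],[0,0,0,0,0,0.97,0],[0,0,0,0,0,0.97,0],[0,0,0,0,0,0.96,0],[0,0,0.9,0,0,0,0],[0,0,0.9,0,0,0,0],[0,0,0.9,0,0,0,0],[0,0,0.9,0,0,0,0],[0,0,0,0,0,0,0],[0,0,0,0,0,0,0],[0,0,0,0,0,0,0]]
  ]
}}

```text
t: 3.4
tool_pos: [0.4655, -0.1662, 0.1165]
orientation: [0.186, 0.983, -0.0, 0.001]
wrist_force: [-0.1, 0.5, 0.8]
finger_gap: 0.0005
grasp_force: 0.0
```

```bash
cat > st.py <<'E'
from h import *
s=arm.get_state(); M=R.from_quat(s['orientation']).as_matrix(); p=s['tool_pos']
u=np.array([.36578,.9307,0]);x=np.array([.9307,-.36578,0]);o=np.array([.49158,-.18696,0])
print('t',s['t'],'p',p,'slide',(p-o)@x,(p-o)@u,'tooly.u',M[:,1]@u,M[:,1]@x,'z',M[:,2],'F',s['wrist_force'],'Fu',s['wrist_force']@u,s['finger_gap'])
print('jv',np.abs(s['joint_vel']).max())
E
python3 st.py; python3 - <<'E'
from h import *
for n in('top','scene'): grab(n,n+'2.png')
a=cv2.imread('pics/top2.png')[175:275,255:395];b=cv2.imread('pics/scene2.png')[130:280,220:430]
a=cv2.resize(a,(560,400),interpolation=2);b=cv2.resize(b,(560,400),interpolation=2)
cv2.imwrite('pics/c2.png',cv2.resize(np.vstack([a,b]),(420,600)))
E
```

```text
t 3.4 p [ 0.46547037 -0.16624472  0.11651497] slide -0.031877468673851314 0.009729331994168732 tooly.u 0.999998647980869 -0.00033768946560133376 z [ 1.70499598e-03 -3.50004925e-04 -9.99998485e-01] F [-0.13996368  0.53625655  0.75242406] Fu 0.4478980537765915 0.0005492587374409467
jv 0.006096767878085766
```

View pics/c2.png

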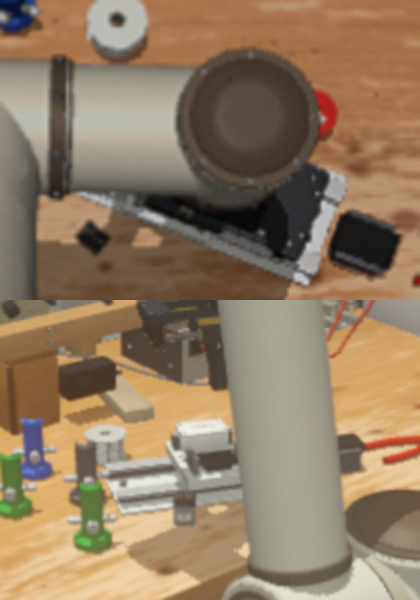

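The top view hides the slide under the arm, but in the scene view (lower half) the carriage is undisturbed around (200,455) and the tool is straight above the well. Descending to just above the button.

>>> {"fn": "play_rows", "kwargs": {
  "moves": [
    [[0,0.02,0.9,0,0,0,0],[0,0.02,0.9,0,0,0,0],[0,0,0.9,0,0,0,0],[0,0,0.25,0,0,0,0],[0,0,0.15,0,0,0,0],[0,0,0.1,0,0,0,0],[0,0,0,0,0,0,0],[0,0,0,0,0,0,0]]
  ]
}}

```text
t: 4.3
tool_pos: [0.4656, -0.1654, 0.0522]
orientation: [0.186, 0.983, 0.0, 0.001]
wrist_force: [0.1, -0.4, 0.5]
finger_gap: 0.0004
grasp_force: 0.0
```

>>> {"fn": "play_rows", "kwargs": {
  "moves": [
    [[0,0,0.1,0,0,0,0],[0,0,0,0,0,0,0],[0,0,0,0,0,0,0]]
  ]
}}

```text
t: 4.6
tool_pos: [0.465, -0.1654, 0.0496]
orientation: [0.186, 0.983, -0.0, 0.0]
wrist_force: [0.1, 0.3, 0.1]
finger_gap: 0.0003
grasp_force: 0.0
```

>>> {"fn": "play_rows", "kwargs": {
  "moves": [
    [[0,0,0.1,0,0,0,0],[0,0,0,0,0,0,0],[0,0,0,0,0,0,0]]
  ]
}}

```text
t: 4.9
tool_pos: [0.465, -0.1654, 0.0475]
orientation: [0.186, 0.983, -0.0, -0.0]
wrist_force: [-0.3, 0.3, 0.2]
finger_gap: 0.0007
grasp_force: 0.0
```

No force where the button should be, so I look before going on.

```bash
python3 st.py; python3 - <<'E'
from h import *
f=grab('scene','scene3.png'); s=arm.get_state()
print('tcp px',proj(f,s['tool_pos']), 'button px',proj(f,[.4656,-.1656,.0545]))
b=cv2.imread('pics/scene3.png')[165:255,270:390]
cv2.imwrite('pics/c3.png',cv2.resize(b,None,fx=6,fy=6,interpolation=2))
E
```

```text
t 4.9 p [ 0.46496263 -0.16540127  0.0474693 ] slide -0.03265853755548188 0.010328606389654198 tooly.u 0.9999987446116125 -3.623248958746563e-05 z [-2.31819800e-04 -4.17204268e-06 -9.99999973e-01] F [-0.33581236  0.27056167  0.16914791] Fu 0.1289783041823743 0.0006538323708012748
jv 0.0028157642818321077
tcp px [327.63070796 211.02690014] button px [327.58735713 208.50469634]
```

View pics/c3.png

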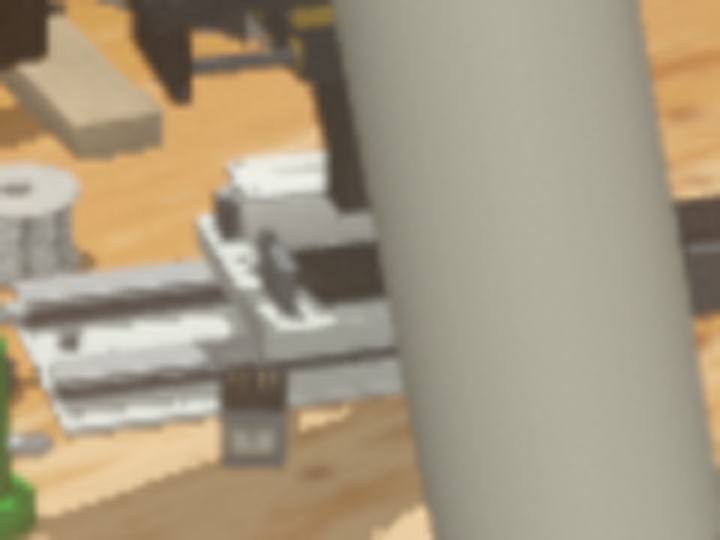

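The visible fingertip corner at crop (330,205) sits well above where the projected TCP should be (345,276). I'll check which positions that pixel allows, using the start picture as a reference.

```bash
python3 - <<'E'
from h import *
f=load('scene'); u=np.array([.36578,.9307,0]);x=np.array([.9307,-.36578,0]);o=np.array([.49158,-.18696,0])
c=lambda X,Y:(270+(X+.5)/6-.5,165+(Y+.5)/6-.5)
for z in(.0475,.06,.07,.075,.08):
    p=ray(f,c(332,208),z); print(z,p,(p-o)@x,(p-o)@u)
t=np.array([.465,-.1654,.0475])
for a in(-.0095,.0095):
  for b in(-.015,.015):
    for h in (0,.07): q=proj(f,t+a*x+b*u+[0,0,h]); print('corner',a,b,h,(q-[270,165])*6)
for a,b in((.0145,.033),(.0145,-.033)): print('encl top edge',(proj(f,o+a*x+(b+.0105)*u+[0,0,.07])-[270,165])*6)
for a in(-.0095,.0095): 
  for b in(-.0585,.0585):print('start tip',proj(f,[.198+a,-.593+b,.187]))
b=cv2.imread('pics/scene1.png')[60:180,480:560]
d=cv2.imread('pics/scene3.png')[100:220,270:350]
cv2.imwrite('pics/c4.png',np.hstack([cv2.resize(k,None,fx=5,fy=5,interpolation=2) for k in(b,d)]))
E
```

```text
0.0475 [ 0.52536825 -0.20428036  0.0475    ] 0.037782165909120626 -0.003760997461868525
0.06 [ 0.50468697 -0.18771446  0.06      ] 0.012474623701526567 0.004092086417588318
0.07 [ 0.48814194 -0.17446175  0.07      ] -0.007771410064548521 0.010374553521153808
0.075 [ 0.47986943 -0.16783539  0.075     ] -0.017894426947585727 0.013515787072936448
0.08 [ 0.47159692 -0.16120903  0.08      ] -0.02801744383062332 0.016657020624719174
corner -0.0095 -0.015 0 [385.68245306 281.43039145]
corner -0.0095 -0.015 0.07 [388.63463969 132.86046533]
corner -0.0095 0.015 0 [318.91597407 289.91072102]
corner -0.0095 0.015 0.07 [320.3785058  140.84456772]
corner 0.0095 -0.015 0 [372.29080943 262.63403635]
corner 0.0095 -0.015 0.07 [374.8884943  115.44940893]
corner 0.0095 0.015 0 [306.25300154 270.92972644]
corner 0.0095 0.015 0.07 [307.39748794 123.25872406]
encl top edge [242.55620414 193.48110665]
encl top edge [385.73267488 176.30755965]
start tip [538.08717857 150.89659256]
start tip [512.59602767 160.46683397]
start tip [531.78249017 148.8784001 ]
start tip [506.16521534 158.2653389 ]
```

View pics/c4.png

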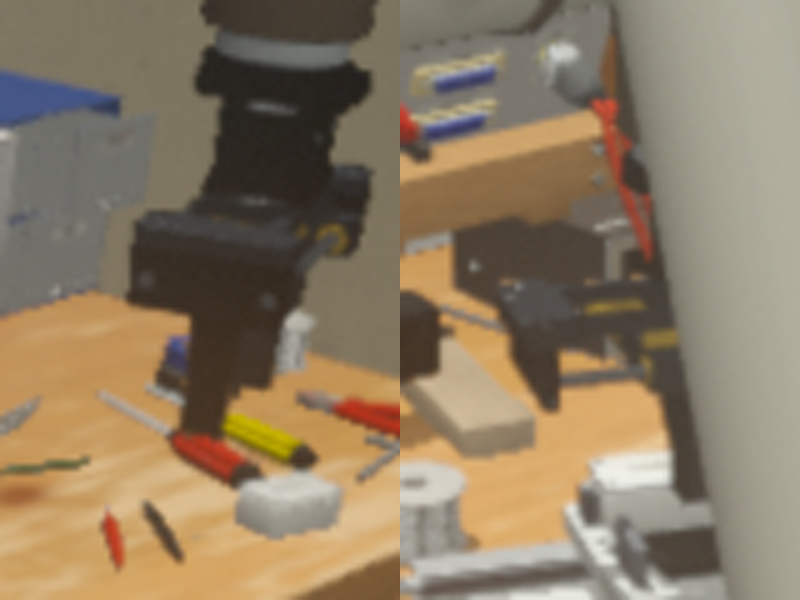

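Both pictures, at the start and now, show the fingertips about 30 mm higher than the reported TCP, while the button's projection fits. So the real fingertip is roughly at z≈0.08, still above the cheeks. I'll descend guarded, watching the force.

```bash
python3 - <<'E'
from h import *
from scipy.optimize import least_squares
print(arm.grip_point_offset)
import os
f=load('scene'); t=np.array([.198,-.5925,.187]); y=np.array([-.317,.948,0]); xx=np.array([-.948,-.317,0])
obs=[(t+.051*y,(519.9,145.5)),(t-.051*y,(530.5,136.5))]
K=lambda d:np.concatenate([proj(f,p+d)-q for p,q in obs])
r=least_squares(K,[0,0,.03]);print('start offset',r.x,r.fun)
for dz in (0,.02,.03,.04): print(dz,K([0,0,dz]))
E
```

```text
0.0187
start offset [ 0.04855483 -0.08735838  0.00560679] [ 0.53259026  0.50534533 -0.56338275 -0.53229255]
0 [-2.81426867 14.91568576 -3.13079043 12.48877883]
0.02 [-1.57896198  7.3950126  -1.92931774  5.32756727]
0.03 [-0.96084705  3.60138209 -1.32849599  1.71781618]
0.04 [-0.34251471 -0.21447964 -0.72770373 -1.91137476]
```

>>> {"fn": "play_rows", "kwargs": {
  "moves": [
    [[0,0,0.3,0,0,0,0],[0,0,0.2,0,0,0,0],[0,0,0,0,0,0,0],[0,0,0,0,0,0,0]]
  ]
}}

```text
t: 5.35
tool_pos: [0.4649, -0.1654, 0.0373]
orientation: [0.186, 0.983, -0.0, -0.0]
wrist_force: [-0.4, -0.2, 0.0]
finger_gap: 0.0003
grasp_force: 0.0
```

Both poses fit a purely vertical offset of about 0.036 m, so button contact is expected near reported z ≈ 0.018.

>>> {"fn": "play_rows", "kwargs": {
  "moves": [
    [[0,0,0.2,0,0,0,0],[0,0,0.1,0,0,0,0],[0,0,0,0,0,0,0],[0,0,0,0,0,0,0]]
  ]
}}

```text
t: 5.75
tool_pos: [0.465, -0.1654, 0.0315]
orientation: [0.186, 0.983, -0.0, -0.0]
wrist_force: [0.7, 0.2, 0.3]
finger_gap: 0.0006
grasp_force: 0.0
```

>>> {"fn": "play_rows", "kwargs": {
  "moves": [
    [[0,0,0.1,0,0,0,0],[0,0,0.1,0,0,0,0],[0,0,0,0,0,0,0],[0,0,0,0,0,0,0]]
  ]
}}

```text
t: 6.15
tool_pos: [0.465, -0.1654, 0.0275]
orientation: [0.186, 0.983, -0.0, -0.0]
wrist_force: [-0.3, -0.1, -0.5]
finger_gap: 0.0005
grasp_force: 0.0
```

```bash
python3 st.py; python3 - <<'E'
from h import *
f=grab('scene','scene5.png')
b=cv2.imread('pics/scene5.png')[140:230,270:390]
cv2.imwrite('pics/c5.png',cv2.resize(b,None,fx=6,fy=6,interpolation=2))
E
```

```text
t 6.15 p [ 0.46498154 -0.16542026  0.02747323] slide -0.03263399142533125 0.010317847355781753 tooly.u 0.9999987383526484 -0.00011097007109010772 z [-1.77878614e-04 -3.41640861e-05 -9.99999984e-01] F [-0.34636391 -0.09124732 -0.5246766 ] Fu -0.21161687353079972 0.0005462438747773678
jv 0.0018816062222022588
```

View pics/c5.png

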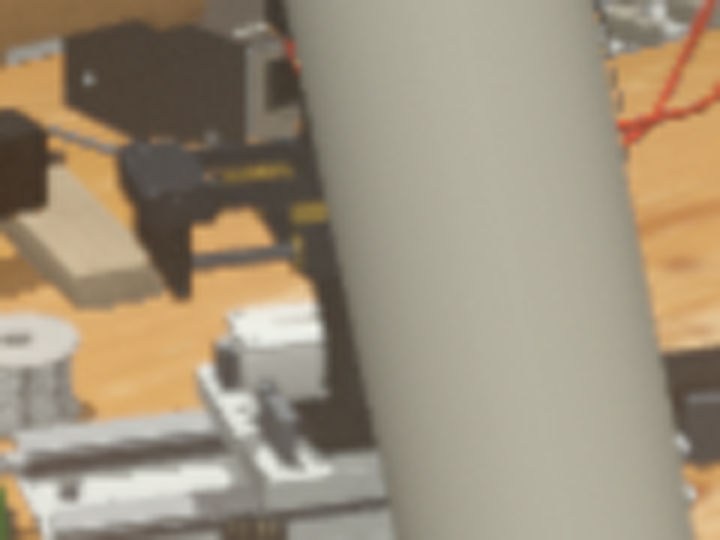

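The finger (left edge at x≈328) now reaches into the pad area near (345,400), between the cheek at (280,415) and the arm. It is clear of the enclosure at (270,360). Continuing down.

>>> {"fn": "play_rows", "kwargs": {
  "moves": [
    [[0,0,0.1,0,0,0,0],[0,0,0.1,0,0,0,0],[0,0,0,0,0,0,0],[0,0,0,0,0,0,0]]
  ]
}}

```text
t: 6.6
tool_pos: [0.4649, -0.1654, 0.0234]
orientation: [0.186, 0.983, -0.0, -0.0]
wrist_force: [0.2, 0.3, 0.3]
finger_gap: 0.0003
grasp_force: 0.0
```

>>> {"fn": "play_rows", "kwargs": {
  "moves": [
    [[0,0,0.1,0,0,0,0],[0,0,0.1,0,0,0,0],[0,0,0,0,0,0,0],[0,0,0,0,0,0,0]]
  ]
}}

```text
t: 7.0
tool_pos: [0.4652, -0.1654, 0.0198]
orientation: [0.186, 0.983, -0.0, 0.0]
wrist_force: [0.3, 0.9, 3.0]
finger_gap: 0.0005
grasp_force: 1.2
```

Contact at z≈0.020 with 3 N. Pressing on.

>>> {"fn": "play_rows", "kwargs": {
  "moves": [
    [[0,0,0.1,0,0,0,0],[0,0,0.1,0,0,0,0],[0,0,0,0,0,0,0],[0,0,0,0,0,0,0]]
  ]
}}

```text
t: 7.4
tool_pos: [0.4651, -0.1654, 0.0156]
orientation: [0.186, 0.983, -0.0, 0.0]
wrist_force: [-1.1, 1.1, 3.3]
finger_gap: 0.0005
grasp_force: 2.0
```

>>> {"fn": "play_rows", "kwargs": {
  "moves": [
    [[0,0,0.1,0,0,0,0],[0,0,0.05,0,0,0,0],[0,0,0,0,0,0,0],[0,0,0,0,0,0,0]]
  ]
}}

```text
t: 7.8
tool_pos: [0.4651, -0.1655, 0.0138]
orientation: [0.186, 0.983, -0.0, 0.0]
wrist_force: [-3.3, 2.0, 14.0]
finger_gap: 0.0002
grasp_force: 6.6
```

Bottomed out. I'll back off 1 mm and push towards +y (tool +y).

>>> {"fn": "play_rows", "kwargs": {
  "moves": [
    [[0,0,-0.04,0,0,0,0],[0,0.1,0,0,0,0,0],[0,0.2,0,0,0,0,0],[0,0.2,0,0,0,0,0],[0,0.2,0,0,0,0,0],[0,0.2,0,0,0,0,0],[0,0.1,0,0,0,0,0],[0,0,0,0,0,0,0]]
  ]
}}

```text
t: 8.6
tool_pos: [0.4725, -0.1466, 0.0138]
orientation: [0.186, 0.983, -0.0, 0.0]
wrist_force: [-2.8, 1.7, 7.7]
finger_gap: 0.0006
grasp_force: 4.1
```

```bash
python3 st.py
```

```text
t 8.6 p [ 0.47252435 -0.14660845  0.01384762] slide -0.032494886415306345 0.030585011420062775 tooly.u 0.9999985537354248 -0.000624473531754394 z [ 2.52518261e-04 -1.32342175e-04 -9.99999959e-01] F [-2.84450307  1.74127664  7.71345498] Fu 0.5801438411742058 0.0006363028494591661
jv 0.0023581395289905814
```

>>> {"fn": "play_rows", "kwargs": {
  "moves": [
    [[0,0.2,0,0,0,0,0],[0,0.3,0,0,0,0,0],[0,0.3,0,0,0,0,0],[0,0.3,0,0,0,0,0],[0,0.3,0,0,0,0,0],[0,0.3,0,0,0,0,0],[0,0.3,0,0,0,0,0],[0,0.3,0,0,0,0,0],[0,0.3,0,0,0,0,0],[0,0.3,0,0,0,0,0],[0,0.1,0,0,0,0,0],[0,0,0,0,0,0,0]]
  ]
}}

```text
t: 9.8
tool_pos: [0.4944, -0.0906, 0.0139]
orientation: [0.186, 0.983, 0.0, 0.0]
wrist_force: [-1.6, 1.9, 8.4]
finger_gap: 0.0003
grasp_force: 4.1
```

```bash
python3 st.py
```

```text
t 9.8 p [ 0.4944477  -0.09063779  0.01387263] slide -0.032563767471364434 0.09069602586877235 tooly.u 0.9999985346511139 -0.0006519428700576386 z [ 2.31412790e-04 -2.22781825e-05 -9.99999973e-01] F [-1.55544141  1.91773045  8.40169553] Fu 1.215882369718782 0.0003245761367250625
jv 0.003786160684498922
```

Now 3 mm steps, watching the force along the slide.

>>> {"fn": "play_rows", "kwargs": {
  "moves": [
    [[0,0.15,0,0,0,0,0],[0,0.15,0,0,0,0,0],[0,0,0,0,0,0,0]]
  ]
}}

```text
t: 10.1
tool_pos: [0.4966, -0.0851, 0.0139]
orientation: [0.186, 0.983, 0.0, 0.0]
wrist_force: [-2.2, 2.7, 8.5]
finger_gap: 0.0004
grasp_force: 4.1
```

>>> {"fn": "play_rows", "kwargs": {
  "moves": [
    [[0,0.15,0,0,0,0,0],[0,0.1,0,0,0,0,0],[0,0,0,0,0,0,0]]
  ]
}}

```text
t: 10.4
tool_pos: [0.4981, -0.0811, 0.0139]
orientation: [0.186, 0.983, -0.0, -0.0]
wrist_force: [-1.6, -0.8, 7.8]
finger_gap: 0.0006
grasp_force: 4.1
```

>>> {"fn": "play_rows", "kwargs": {
  "moves": [
    [[0,0.1,0,0,0,0,0],[0,0.1,0,0,0,0,0],[0,0,0,0,0,0,0]]
  ]
}}

```text
t: 10.7
tool_pos: [0.4992, -0.078, 0.0138]
orientation: [0.186, 0.983, -0.001, -0.001]
wrist_force: [-2.8, -3.8, 8.1]
finger_gap: 0.0004
grasp_force: 4.1
```

```bash
python3 st.py
```

```text
t 10.7 p [ 0.49921389 -0.07800629  0.01383938] slide -0.03274822574458165 0.10419554223615395 tooly.u 0.9999965818690555 -0.00066351721264628 z [-0.00140132 -0.00157014 -0.99999779] F [-2.75241762 -3.79472699  8.05139211] Fu -4.538531725113004 0.0003759153234304723
jv 0.002454058693979164
```

>>> {"fn": "play_rows", "kwargs": {
  "moves": [
    [[0,0.1,0,0,0,0,0],[0,0.1,0,0,0,0,0],[0,0,0,0,0,0,0]]
  ]
}}

```text
t: 11.0
tool_pos: [0.5007, -0.0744, 0.0139]
orientation: [0.186, 0.983, -0.001, -0.001]
wrist_force: [-1.9, -4.1, 8.0]
finger_gap: 0.0005
grasp_force: 4.1
```

```bash
python3 st.py; python3 - <<'E'
from h import *
f=grab('scene','scene6.png')
b=cv2.imread('pics/scene6.png')[150:240,220:340]
cv2.imwrite('pics/c6.png',cv2.resize(b,None,fx=6,fy=6,interpolation=2))
E
```

```text
t 11.0 p [ 0.5006503  -0.07436937  0.01385098] slide -0.032741674151829304 0.10810583584365925 tooly.u 0.999996431067785 -0.000589464413482371 z [-0.00146914 -0.00164823 -0.99999756] F [-1.90123011 -4.12862938  8.00425908] Fu -4.537947318244643 0.0005464480334123063
jv 0.0026837054568293016
```

View pics/c6.png

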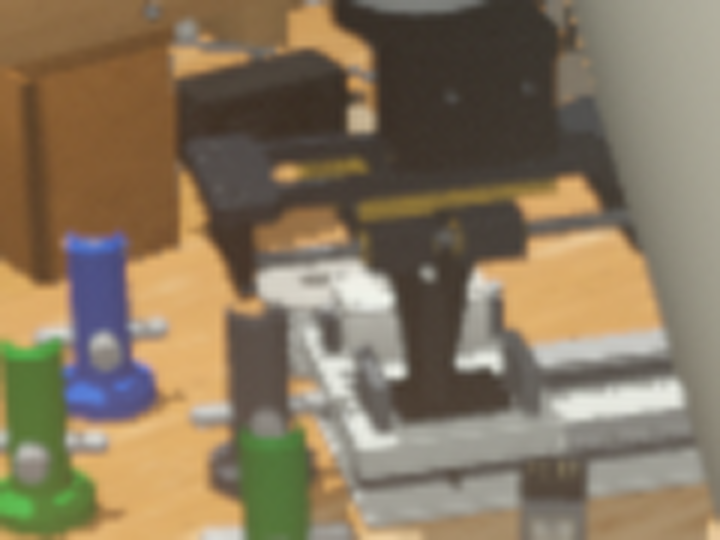

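The carriage meets the gauge rod's tip at (320,400), and the force along the slide is a steady 4.5 N with the finger slipping on the pad, so it is at the end stop. Releasing straight up.

>>> {"fn": "play_rows", "kwargs": {
  "moves": [
    [[0,0,-0.1,0,0,0,0],[0,0,-0.1,0,0,0,0],[0,0,-0.1,0,0,0,0],[0,0,-0.1,0,0,0,0],[0,0,-0.15,0,0,0,0],[0,0,-0.3,0,0,0,0],[0,0,-0.6,0,0,0,0],[0,0,-0.9,0,0,0,0],[0,0,-0.9,0,0,0,0],[0,0,-0.9,0,0,0,0],[0,0,-0.9,0,0,0,0],[0,0,-0.9,0,0,0,0],[0,0,0,0,0,0,0],[0,0,0,0,0,0,0]]
  ]
}}

```text
t: 12.45
tool_pos: [0.5011, -0.073, 0.1324]
orientation: [0.186, 0.983, 0.0, 0.0]
wrist_force: [-0.4, -0.7, -0.4]
finger_gap: 0.0004
grasp_force: 0.0
```

>>> {"fn": "play_rows", "kwargs": {
  "moves": [
    [[0.5,-1,0,0,0,0,0],[0.5,-1,0,0,0,0,0],[0.5,-1,0,0,0,0,0],[0.5,-1,0,0,0,0,0],[0.5,-1,0,0,0,0,0],[0.5,-1,0,0,0,0,0],[0.5,-1,0,0,0,0,0],[0.5,-1,0,0,0,0,0],[0.5,-1,0,0,0,0,0],[0.5,-1,0,0,0,0,0],[0.5,-1,0,0,0,0,0],[0.5,-1,0,0,0,0,0],[0,0,0,0,0,0,0],[0,0,0,0,0,0,0]]
  ]
}}

```text
t: 13.85
tool_pos: [0.3009, -0.2531, 0.1323]
orientation: [0.187, 0.982, 0.0, 0.0]
wrist_force: [-0.3, -0.1, 0.4]
finger_gap: 0.0002
grasp_force: 0.0
```

```bash
python3 st.py; python3 - <<'E'
from h import *
f=grab('top','top7.png');g=grab('scene','scene7.png')
b=cv2.imread('pics/top7.png')[165:285,235:395]; d=cv2.imread('pics/scene7.png')[150:240,220:340]
cv2.imwrite('pics/c7.png',np.vstack([cv2.resize(k,(400,300),interpolation=2) for k in(b,d)]))
im=np.asarray(f['pixels'],np.uint8)
u=np.array([.36578,.9307,0]);x=np.array([.9307,-.36578,0]);o=np.array([.49158,-.18696,0])
cx,cy=proj(f,o-.032*x+.1*u+[0,0,.0545]).round().astype(int); print(cx,cy)
m=np.zeros(im.shape[:2],np.uint8); sl=np.s_[cy-12:cy+13,cx-13:cx+14]; m[sl]=(im[sl].max(2)<60)*255
n,l,s,ce=cv2.connectedComponentsWithStats(m); i=1+s[1:,4].argmax(); b=ray(f,ce[i],.0545); print(s[i],(b-o)@x,(b-o)@u)
E
```

```text
t 13.85 p [ 0.30093009 -0.25307208  0.13225282] slide -0.15325539505474559 -0.13126643991734063 tooly.u 0.9999972533730992 0.0017290980081860676 z [ 9.80166869e-05  7.73158186e-06 -9.99999995e-01] F [-0.33728879 -0.10940777  0.37497817] Fu -0.22519930937238522 0.0001601210567563642
jv 0.025220704777760002
284 229
[275 222  19  16 199] -0.03373902689793071 0.1001542088775058
```

View pics/c7.png

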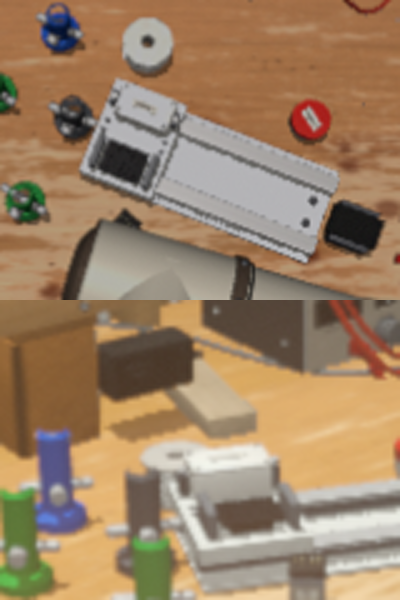

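The top half shows the carriage at the pillar end, with the pad at (122,160) and the button measured at slide y = +0.1002. The spool, tub and relay have not moved, and the robot is clear. Handing in.

```bash
python3 -c "
from h import *
print(finish_job())"
```

```text
the job is handed in; nothing more can be done
None
```

The carriage is at the gauge-pillar end stop (measured at slide y = +0.100 m) with the button released, and the job was handed in at about 14 s; the hand-in call returned no verdict.

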